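# Clamp a pipe coupling in the cam-lock hold-down

## Robot

A 6-joint arm with a two-finger parallel gripper is mounted at the origin on the work surface; the furniture and walls round the work are solid. World frame = base frame: x ahead of the robot, y to its left, z up, the work surface at z = 0. Lengths are in m, angles in rad, forces in N, time in s.
With the tool pointing down it reaches from about 0.375 to 0.9 m from the base axis. Payload 3.1 kg.
Tool frame: the origin (TCP) lies where the fingers leave the gripper's body, on its centre line; the fingertips stand 73 mm ahead of it and the grasp point (between the pads) lies 54 mm ahead of it; z points along the fingers, y is the line along which they close (so a half turn about z gives the same grasp; the last joint's range is limited). The gripper opens to 85 mm and grips with 20 to 120 N. Pads are 22 mm wide; open, the fingers measure 114 mm over their backs; the gripper's body (76 mm by 85 mm) begins 54 mm behind the grasp point. The pads swing forward as they close: fully open they stand 13 mm farther back than shut.
Start: joints at [1.159, 0.527, 1.433, -0, 1.181, -0.178], TCP at [0.145, 0.608, 0.304] pointing down, gripper open.
Joint ranges: [-3.08, 3.08], [-0.75, 2.2], [0.22, 2.44], [-1.43, 4.57], [0, 2.65], [-2.85, 2.85]. Speed limits (rad/s): [2.79, 2.79, 3.14, 3.14, 3.14, 3.14].

## Interface

Orientations are given as a unit quaternion [x, y, z, w].
In Python, from station import manip gives the robot as it stands.
- The arm moves only by the shell command python3 -m crank 'ROWS' [FORCE]. ROWS is JSON, a list of rows, each an object with "dp": the shift along the tool's x, y, z normalised to -1 to 1, where 1 is 50 cm, a list of three; "delta_rot": the turn, a rotation vector about the tool's x, y, z normalised to -1 to 1, where 1 is 2 pi rad, a list of three; "fingers": the opening, from -1 (shut) to 1 (fully open). A call has 1 to 12 rows; each row shifts and turns the commanded pose from where the row before left it, along the tool's axes as they then stand; what a row does not reach is not made up. A row lasts 1/12 s, in which the tool goes at most 41.7 mm and 7.16 degrees, less where a joint would pass 70% of its speed; a pose out of reach is approached as far as the arm can. A call with a number of a shift or a turn outside -1 to 1 is refused whole. A call with a gripper value outside its range is refused whole. The fingers move at their own pace and stop on an object; FORCE is the grip in N (left out, the last holds). Time passes only in rows, so rows that do not move let the fingers close. It gives the time, the measured TCP pose, the force, the opening and the grip force at its end, in the units of the state.
- manip.sense(): the state, without advancing time (a new reading comes with each control period).
- manip.snapshot(name): name is "scene" or "side" or "wrist"; returns (picture, depth): 420x560x3 uint8, red, green, blue; 420x560 float32, m along the optical axis (not along the pixel's ray), 0 where there is no reading.
- manip.camera_model(name): a dict with "fx", "fy", "cx", "cy" (pixels), "origin" and "attitude" of the camera in the world. Camera axes: x right, y up, looking along -z (the intrinsics and any distortion apply to the point x, -y, -z); pixel columns grow to the right and rows downward; lengths in m; the calibration is good to about 2 mm. The wrist camera is an equidistant fisheye: a pixel r from the principal point sees the ray r / f radians off the axis. A picture is of the moment at which its call begins: read the wrist's pose just before it. camera_model takes no time and is no camera call; for the wrist camera it gives the pose at the moment of the call.
- manip.sign_off(): hands the job in; it is judged then, once.
The state is a dict: "t": time; "q": joint angles; "qd": joint speeds; "tau": joint torques, N m; "tcp_pos": TCP position; "tool_rot": TCP orientation; "force": force on the tool from outside, world axes, zero at the start; "ft_torque": the same for the moment, N m; "finger_gap": opening from 0.0 (shut) to 1.0 (fully open); "gripper_force": force on a finger pad.
Only numpy, scipy, OpenCV 4.12 (cv2) and the standard library are available. Lean on these libraries where they do the work, as an engineer would, in place of code of your own. Each camera call takes 0.05 s, during which the arm holds its last target. There are 200 camera calls.

## Task

Stand the light grey pipe coupling in the square nest of the blue hold-down fixture. Then swing the red handle counterclockwise (seen from above) by its black knob: it climbs a cam and must drop fully home into the low notch just before its stop, so that its pad holds the coupling down. How far round the notch lies differs each time: feel for it, do not force the handle against the stop, then let go; leave the other things undisturbed.

Things in the scene. Friction and masses are not known exactly. Their poses are not given: they have to be found in the camera images.
- bench_lock: blue steel hold-down fixture, fixed to the table: plate 108 mm wide, 10 mm thick. Origin on the spindle axis, at the table; z up. The nest lies 80 mm from the spindle along the body's +y. A steel spindle stands up to 108 mm over the origin. Carries the red handle, whose 48 mm square rubber pad on the end opposite the knob swings over the nest, 80 mm from the axis.
- cam_housing: dark round base 90 mm across round the spindle (pose as bench_lock), with a brass cam ring under the handle, mean radius 36 mm. In the order of turning: low level, ramp up 8 mm, short flat crown, drop of 14 mm into the notch (0.15 rad of play), red stop. The ring may be set round by 0.3 rad either way, not measured. It bears up to 50 N from the handle's follower: about 15 N at the knob.
- nest_floor (a point): centre of the nest's floor, 12 mm above the table. The nest is 50 mm square inside, sides along the body axes of bench_lock, aluminium walls 6 mm thick that rise 10 mm above its floor. The pad clears a seated coupling by 11 mm when the handle is on the crown, and presses on it only with the handle in the notch.
- cam_handle (a joint): turn of the red handle about the spindle (rad), counterclockwise from above positive; starts at -0.12 to 0. The notch lies anywhere from 0.8 to 1.55. At the knob the ramp takes 2 to 7 N, crown and notch less; the stop adds 1 to 3 N per mm. A spring of 10 to 13 N presses the handle down; it rides up and drops freely on the spindle unless the knob is gripped firmly. On level parts it stays put.
- knob_mid (a point): on the axis of the black upright knob, 110 mm from the spindle axis; turns with the handle but does not follow its rise: always 110 mm above the table. Knob: cylinder 23 mm across, 50 mm tall; its foot, on the red bar, is 84 mm above the table at the start, 92 on the crown, 78 in the notch. x axis: away from the spindle.
- coupling_mid (a point): centre of the light grey pipe coupling that stands on end on the table: 42 mm across, 45 mm tall, open on top; loose. z is its axis.
- copper_coupling: bystander: copper-coloured coupling, 32 mm across, 36 mm tall; origin at its underside
- tape_measure: bystander: yellow tape measure, 38 x 78 x 64 mm; origin at its underside
- bolt: bystander: hex bolt standing on its head, 25 mm across, 60 mm tall; origin at its underside
- nest: the aluminium nest on the blue plate; origin on the table below the nest's centre, axes as bench_lock
Not all that is in view belongs to the job. What is shaped like the part that bears coupling_mid but green or yellow is not meant.

How it is judged:
On the way:
1. the grey coupling stands in the nest, let go of (horizontal distance between coupling_mid and nest_floor below 0.008 m and z of coupling_mid in the frame of nest_floor below 0.026 m and angle between coupling_mid's own z axis and vertical below 0.1 rad and contact force between the fingers and coupling below 0.1 N), for 0.1 s.
At the end, for the whole second after the job is handed in: The handle lies in the notch (turned past 0.6 rad, its pad pressing on the coupling with over 1.5 N); the grey coupling stands upright in the nest: within 8 mm of its centre, seated within 3.5 mm of its floor, tilt below 0.1 rad (contact force between bench_lock and coupling above 1.5 N and value of joint cam_handle above 0.6 rad and horizontal distance between coupling_mid and nest_floor below 0.008 m and z of coupling_mid in the frame of nest_floor below 0.026 m and angle between coupling_mid's own z axis and vertical below 0.1 rad); the robot touches nothing.
It fails at once if the handle's follower is forced against the cam ring or its stop with more than 50 N (about 15 N at the knob) (contact force between bench_lock and cam_housing above 50 N).
It fails at once if the copper coupling is shifted by more than 15 mm (distance of copper_coupling from where it was at the start of the episode above 0.015 m).
It fails at once if the bolt is shifted by more than 15 mm (distance of bolt from where it was at the start of the episode above 0.015 m).
It fails at once if the tape measure is shifted by more than 15 mm (distance of tape_measure from where it was at the start of the episode above 0.015 m).
It also fails if it takes over 64 s, if anything falls off the work surface, if the arm or the gripper's body presses on something with over 40 N, if the wrist force passes 120 N, or if a joint passes its speed limit or range.

## Working session

There is one attempt and no reset: what is moved stays moved. The work goes in short steps, Python scripts to look and compute and a shell command to move; the robot and the scene stay as the last step left them, time stands still between calls to the robot, and variables do not carry over. Pictures are saved under pics/ and viewed, at most 10 in all, crops included, and the job is handed in when it is done.

```bash
mkdir -p pics; ls
cat > h.py <<'E'
import numpy as np, cv2
from scipy.spatial.transform import Rotation as R
from station import manip
def att(a):
    a=np.array(a,float)
    return a if a.shape==(3,3) else R.from_quat(a).as_matrix()
def cloud(depth,m):
    v,u=np.mgrid[0:depth.shape[0],0:depth.shape[1]]
    d=depth
    P=np.stack([(u-m['cx'])/m['fx']*d,-(v-m['cy'])/m['fy']*d,-d],-1)
    W=P@att(m['attitude']).T+np.array(m['origin'])
    W[d<=0]=np.nan
    return W
E
python3 - <<'E'
from h import *
print(manip.sense())
for n in("scene","side"):
    p,d=manip.snapshot(n); m=manip.camera_model(n); print(n,m)
    cv2.imwrite(f'pics/{n}0.png',p[:,:,::-1]); np.savez(f'{n}0.npz',p=p,d=d,W=cloud(d,m))
E
```

```text
pics
{'t': 0.0, 'q': array([ 1.15849965e+00,  5.28490811e-01,  1.43391780e+00,  1.05000670e-05,
        1.18141604e+00, -1.78435985e-01]), 'qd': array([-0.00086235,  0.00024213, -0.00080896,  0.00034305, -0.00085374,
       -0.00054595]), 'tau': array([ 9.54813804e-04, -4.42340469e+01, -1.78034002e+01, -2.33975534e-04,
        8.38750158e-03, -7.61449741e-06]), 'tcp_pos': array([0.14453225, 0.60747236, 0.30291338]), 'tool_rot': array([ 1.16665983e-01,  9.93170581e-01, -1.06626017e-03, -3.29501732e-04]), 'force': array([-0.74536929, -0.52606118, -0.96929307]), 'ft_torque': array([-0.00206079, -0.01827768, -0.00135053]), 'gripper_force': 0.0, 'finger_gap': 1.0016279492154965}
scene {'fx': 506.1140781316261, 'fy': 506.1140781316261, 'cx': 276.7960317867236, 'cy': 209.83378285398152, 'origin': array([-0.19240227, -0.46838925,  0.82389384]), 'attitude': array([ 0.34710109, -0.22116077, -0.48490482,  0.77167096])}
side {'fx': 504.39177736513733, 'fy': 504.39177736513733, 'cx': 273.81346060328383, 'cy': 208.8849104484541, 'origin': array([0.47092874, 0.80129581, 0.67068525]), 'attitude': array([-0.03198548,  0.4805056 ,  0.87526418, -0.04476499])}
```

View pics/scene0.png

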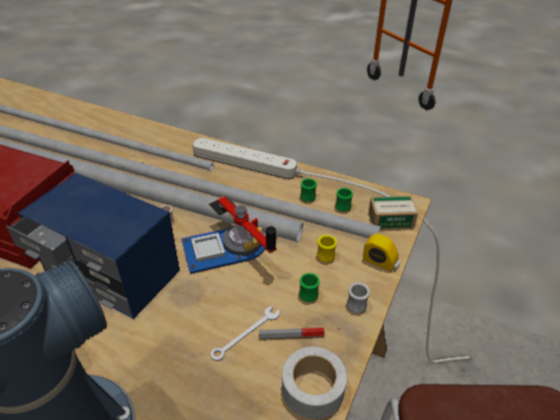

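View pics/side0.png

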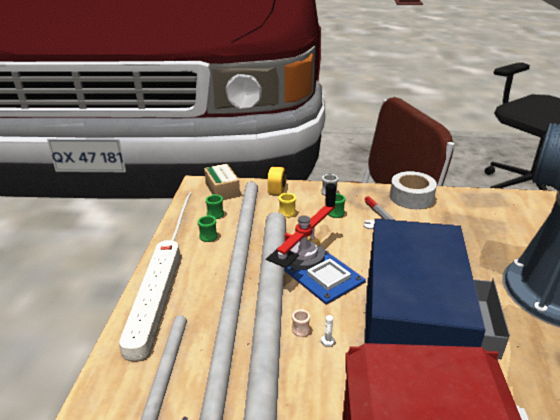

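The scene view shows the fixture with its nest at (208,247), the spindle at (240,215) and the knob at (270,238). Candidates for the coupling are grey (358,297), green (309,287), green (308,190), green (344,200) and yellow (326,247). The only light grey one is at (358,297), seen at (330,183) from the side. The copper coupling is at side (301,322) and the bolt at side (328,330).

Run:
```python
from h import *
s=np.load('scene0.npz');t=np.load('side0.npz')
def pr(n,a,pts):
    for u,v in pts: print(n,u,v,a['p'][v,u],a['W'][v,u].round(3))
pr('scene',s,[(358,297),(358,288),(358,310),(208,247),(240,215),(240,208),(270,238),(270,230),(222,205),(253,225)])
pr('side',t,[(330,183),(301,322),(328,330),(331,273),(331,195),(331,186),(305,218),(278,178),(329,318)])
# coupling: points in neighbourhood
for n,a,(u,v) in(('scene',s,(358,297)),('side',t,(330,183))):
    W=a['W'][v-22:v+22,u-22:u+22].reshape(-1,3); 
    k=(W[:,2]>0.038)&(W[:,2]<0.055); print(n,'rim',k.sum(),np.nanmin(W[k],0),np.nanmax(W[k],0))
# nest rim z 17..25 mm within region
for n,a in(('scene',s),('side',t)):
    W=a['W'];p=a['p'].astype(int)
    red=(p[...,0]>150)&(p[...,1]<50)&(p[...,2]<60)&(W[...,2]>0.07)&(W[...,2]<0.12)&(W[...,0]>.3)
    blue=(p[...,2]>110)&(p[...,0]<50)&(W[...,2]>0.0)&(W[...,2]<0.02)
    for nm,k in(('red',red),('blue',blue)):
        Q=W[k]; print(n,nm,len(Q),np.nanmin(Q,0).round(3),np.nanmax(Q,0).round(3))
        if len(Q)>5: print(cv2.minAreaRect((Q[:,:2]*1000).astype(np.float32)))
c=s['p'][255:340,310:410]; cc=cv2.resize(c,None,fx=5,fy=5,interpolation=cv2.INTER_CUBIC)[:,:,::-1]
d=cv2.resize(t['p'][170:350,250:400],None,fx=2.36,fy=2.36,interpolation=cv2.INTER_CUBIC)[:,:,::-1]
h=min(cc.shape[0],d.shape[0]); o=np.hstack([cc[:h,60:460],d[:h]]); print(o.shape)
cv2.imwrite('pics/crop0.png',o)
```

```text
scene 358 297 [151 150 147] [ 0.443 -0.343  0.045]
scene 358 288 [81 81 78] [ 0.476 -0.334  0.032]
scene 358 310 [91 90 89] [ 0.443 -0.348  0.008]
scene 208 247 [177 179 177] [nan nan nan]
scene 240 215 [80 77 79] [ 0.499 -0.054  0.102]
scene 240 208 [90 90 91] [ 0.511 -0.048  0.109]
scene 270 238 [ 9 10 11] [ 0.449 -0.15   0.118]
scene 270 230 [32 32 34] [ 0.455 -0.147  0.133]
scene 222 205 [101  34  33] [0.532 0.011 0.079]
scene 253 225 [155  21  13] [ 0.499 -0.085  0.085]
side 330 183 [47 47 47] [ 0.461 -0.155  0.132]
side 301 322 [243 227 203] [0.501 0.166 0.033]
side 328 330 [243 242 240] [0.454 0.183 0.036]
side 331 273 [239 240 239] [0.451 0.001 0.012]
side 331 195 [10 11 11] [ 0.458 -0.136  0.114]
side 331 186 [26 24 29] [ 0.459 -0.14   0.133]
side 305 218 [109 108 111] [ 0.508 -0.049  0.108]
side 278 178 [251 224  84] [ 0.59  -0.31   0.053]
side 329 318 [254 254 253] [0.454 0.179 0.061]
scene rim 182 [ 0.43727056 -0.35936855  0.0382217 ] [ 0.48044811 -0.31804801  0.04850372]
side rim 174 [ 0.42454714 -0.36304632  0.03808102] [ 0.48020033 -0.21846216  0.04937287]
scene red 297 [ 0.459 -0.131  0.08 ] [0.554 0.023 0.089]
((506.6485900878906, -54.584869384765625), (178.980712890625, 19.05189323425293), 62.522640228271484)
scene blue 586 [ 0.385 -0.101  0.007] [0.518 0.073 0.015]
((477.2275390625, -17.312240600585938), (104.23954010009766, 167.696533203125), 44.16136932373047)
side red 190 [ 0.456 -0.139  0.078] [0.556 0.031 0.09 ]
((506.8168640136719, -55.5452880859375), (188.48126220703125, 30.64838218688965), 66.71096801757812)
side blue 232 [ 0.385 -0.063  0.005] [0.541 0.083 0.013]
((464.2834777832031, 1.8914794921875), (106.17593383789062, 126.25064849853516), 42.66526794433594)
(425, 754, 3)
```

View pics/crop0.png

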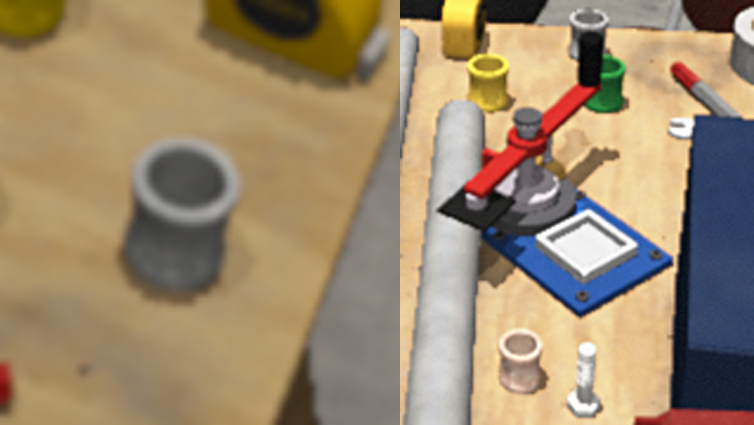

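The crop confirms the light grey coupling, alone on the left at about (0.459,-0.339). The empty square nest lies in front of the spindle. The copper coupling and bolt stand beyond the nest, well clear. Next I'll refine the fixture pose and check heights for the path.

Run:
```python
from h import *
s=np.load('scene0.npz');t=np.load('side0.npz')
W=np.vstack([s['W'].reshape(-1,3),t['W'].reshape(-1,3)]);P=np.vstack([s['p'].reshape(-1,3),t['p'].reshape(-1,3)]).astype(int)
g=(P.max(1)-P.min(1)<25)
for nm,a in(('scene',s),('side',t)):
    w=a['W'].reshape(-1,3);p=a['p'].reshape(-1,3).astype(int)
    k=(abs(w[:,2]-.022)<.004)&(np.hypot(w[:,0]-.451,w[:,1]-.001)<.05)&(p.max(1)-p.min(1)<30)
    print(nm,'nest rim',k.sum(),cv2.minAreaRect((w[k][:,:2]*1000).astype(np.float32)))
    k=(w[:,2]>.1)&(w[:,2]<.113)&(np.hypot(w[:,0]-.509,w[:,1]+.05)<.025); print('spindle',k.sum(),w[k].min(0).round(3),w[k].max(0).round(3))
    k=(w[:,2]>.127)&(w[:,2]<.14)&(np.hypot(w[:,0]-.459,w[:,1]+.145)<.025); print('knobtop',k.sum(),w[k].min(0).round(3),w[k].max(0).round(3))
# obstacles: height map 5cm cells
k=np.isfinite(W[:,2])
for y in np.arange(.65,-.45,-.05):
    print(f'{y:.2f}',end=' ')
    for x in np.arange(.1,.75,.05):
        m=k&(abs(W[:,0]-x)<.025)&(abs(W[:,1]-y)<.025)
        print('%4d'%(1000*W[m,2].max()) if m.any() else '   .',end='')
    print()
```

```text
scene nest rim 326 ((462.4466552734375, 1.0051345825195312), (65.74113464355469, 83.877685546875), 44.44572830200195)
spindle 105 [ 0.498 -0.062  0.1  ] [ 0.523 -0.036  0.112]
knobtop 88 [ 0.448 -0.156  0.127] [ 0.472 -0.135  0.136]
side nest rim 409 ((462.7696533203125, 2.9540443420410156), (63.955318450927734, 85.76010131835938), 42.97610092163086)
spindle 103 [ 0.5   -0.061  0.1  ] [ 0.523 -0.035  0.11 ]
knobtop 64 [ 0.45  -0.156  0.127] [ 0.471 -0.135  0.135]
0.65    .   .   .   .   .   .   .   .  51  52  38   7  29
0.60    .   .   .   .   .   .   .   .   .  53  38   5  28
0.55    .   .   .   .   .   . 157   .   .  52  38   6  29
0.50    .   .   .   .   . 169 173 153   .  51  40  32  27
0.45    .   .   . 171 172 174 173 156  44  52  37  34  29
0.40    .   . 147 172 174 173 174 157  42  53  38  34  27
0.35    .   .   . 172 174 173 173 168  32  52  39  36  30
0.30    2   2 167 175 174 177 175   3   3  52  38  36  28
0.25    3   3 167 176 176 175 175   3   3  52  40  37  28
0.20    3   3 167 174 175 175 176  61   3  52  44  39  27
0.15    2   2 165 175 175 175 175  61  38  53  46  39  26
0.10    6   4   4 175 175 175 175  12   5  52  48  38   5
0.05   17   5   4 175 175 175 174  27  63  85  65  38   4
-0.00  329   4   5   4   4   4  25  26  87  86  63  38   4
-0.05  331   4   4   5   5   4  12  29 111  89  50  39   4
-0.10  314   4   4   4   5   5   5  86  88  52  52  38  47
-0.15    4   5   8  10  10   5   4 135  83  50  52  38  49
-0.20    3   4   5   5  18  16   7  48   5  48  45  39  49
-0.25    3   4   5  47  20  19  47  49   4  48  47  38  44
-0.30    4   5  53  53  52  21   5  48   4   5  66  39  54
-0.35    3   4  52  51  52   4   5  49  47  56  67  32  53
-0.40    3   3  52  52  49   3   4   4   5   6  38   4   4
```

Fixture estimate: spindle (0.511,-0.0485), yaw about 43.7°, nest centre (0.456,0.009), knob (0.460,-0.1455). The knob radius comes out at 109.6 mm, which matches. Toolbox top is at 0.175 m. I'll turn the tool first, then head for the coupling by way of (0.5,0.3).

```bash
cat >> h.py <<'E'
def go(target,n=None,step=.038):
    "total tool-frame shift -> rows (normalised) for a straight move of TCP to target"
    s=manip.sense(); M=R.from_quat(s['tool_rot']).as_matrix()
    d=M.T@(np.array(target)-s['tcp_pos']); n=n or int(np.ceil(np.linalg.norm(d)/step))
    print('tcp',s['tcp_pos'].round(4),'rot y yaw deg',np.degrees(np.arctan2(M[1,1],M[0,1])).round(2),'tilt',np.degrees(np.arccos(-M[2,2])).round(2),'rows',n,'dp/row',(d/.5/n).round(4),'F',s['force'].round(1),'t',round(s['t'],2))
E
python3 -m crank '[{"dp":[0,0,0],"delta_rot":[0,0,0.0183],"fingers":1},{"dp":[0,0,0],"delta_rot":[0,0,0.0183],"fingers":1},{"dp":[0,0,0],"delta_rot":[0,0,0.0183],"fingers":1},{"dp":[0,0,0],"delta_rot":[0,0,0.0183],"fingers":1},{"dp":[0,0,0],"delta_rot":[0,0,0.0183],"fingers":1}]'
python3 - <<'E'
from h import *
go([.5,.3,.30],12)
W=np.load('scene0.npz')['W'].reshape(-1,3);V=np.load('side0.npz')['W'].reshape(-1,3)
for w in(W,V):
    k=(w[:,2]>.16)&(w[:,2]<.18)&(w[:,1]<.3)&(w[:,1]>-.05)&(w[:,0]>.25); print(cv2.boxPoints(cv2.minAreaRect((w[k][:,:2]*1000).astype(np.float32))))
E
```

```text
t: 0.52
tcp_pos: [0.1446, 0.6077, 0.3033]
tool_rot: [0.396, 0.918, -0.001, 0.0]
force: [0.5, 0.5, -0.1]
finger_gap: 1.002
gripper_force: 0.0
tcp [0.1446 0.6077 0.3033] rot y yaw deg 43.34 tilt 0.08 rows 12 dp/row [-0.0779  0.0079  0.0006] F [ 0.5  0.5 -0.1] t 0.52
[[237.41954   40.175674]
 [388.12598   32.47432 ]
 [401.2926   290.12982 ]
 [250.58618  297.83118 ]]
[[236.82323  38.85196]
 [385.80997  31.02652]
 [399.2998  287.85632]
 [250.31308 295.68176]]
```

```bash
python3 -m crank '[{"dp":[-0.078,0.008,0],"delta_rot":[0,0,0],"fingers":1},{"dp":[-0.078,0.008,0],"delta_rot":[0,0,0],"fingers":1},{"dp":[-0.078,0.008,0],"delta_rot":[0,0,0],"fingers":1},{"dp":[-0.078,0.008,0],"delta_rot":[0,0,0],"fingers":1},{"dp":[-0.078,0.008,0],"delta_rot":[0,0,0],"fingers":1},{"dp":[-0.078,0.008,0],"delta_rot":[0,0,0],"fingers":1},{"dp":[-0.078,0.008,0],"delta_rot":[0,0,0],"fingers":1},{"dp":[-0.078,0.008,0],"delta_rot":[0,0,0],"fingers":1},{"dp":[-0.078,0.008,0],"delta_rot":[0,0,0],"fingers":1},{"dp":[-0.078,0.008,0],"delta_rot":[0,0,0],"fingers":1},{"dp":[-0.078,0.008,0],"delta_rot":[0,0,0],"fingers":1},{"dp":[-0.078,0.008,0],"delta_rot":[0,0,0],"fingers":1}]'
python3 -c "
from h import *
go([.459,-.339,.26],18)"
```

```text
t: 1.52
tcp_pos: [0.5036, 0.301, 0.3035]
tool_rot: [0.393, 0.919, -0.0, -0.0]
force: [0.4, 0.2, 0.1]
finger_gap: 1.001
gripper_force: 0.0
tcp [0.5036 0.301  0.3035] rot y yaw deg 43.66 tilt 0.06 rows 18 dp/row [-0.048  -0.0527  0.0049] F [0.4 0.2 0.1] t 1.52
```

```bash
python3 -m crank '[{"dp":[-0.048,-0.0527,0.005],"delta_rot":[0,0,0],"fingers":1},{"dp":[-0.048,-0.0527,0.005],"delta_rot":[0,0,0],"fingers":1},{"dp":[-0.048,-0.0527,0.005],"delta_rot":[0,0,0],"fingers":1},{"dp":[-0.048,-0.0527,0.005],"delta_rot":[0,0,0],"fingers":1},{"dp":[-0.048,-0.0527,0.005],"delta_rot":[0,0,0],"fingers":1},{"dp":[-0.048,-0.0527,0.005],"delta_rot":[0,0,0],"fingers":1},{"dp":[-0.048,-0.0527,0.005],"delta_rot":[0,0,0],"fingers":1},{"dp":[-0.048,-0.0527,0.005],"delta_rot":[0,0,0],"fingers":1},{"dp":[-0.048,-0.0527,0.005],"delta_rot":[0,0,0],"fingers":1}]'
python3 -m crank '[{"dp":[-0.048,-0.0527,0.005],"delta_rot":[0,0,0],"fingers":1},{"dp":[-0.048,-0.0527,0.005],"delta_rot":[0,0,0],"fingers":1},{"dp":[-0.048,-0.0527,0.005],"delta_rot":[0,0,0],"fingers":1},{"dp":[-0.048,-0.0527,0.005],"delta_rot":[0,0,0],"fingers":1},{"dp":[-0.048,-0.0527,0.005],"delta_rot":[0,0,0],"fingers":1},{"dp":[-0.048,-0.0527,0.005],"delta_rot":[0,0,0],"fingers":1},{"dp":[-0.048,-0.0527,0.005],"delta_rot":[0,0,0],"fingers":1},{"dp":[-0.048,-0.0527,0.005],"delta_rot":[0,0,0],"fingers":1},{"dp":[-0.048,-0.0527,0.005],"delta_rot":[0,0,0],"fingers":1},{"dp":[0,0,0],"delta_rot":[0,0,0],"fingers":1}]'
cat >> h.py <<'E'
def wcloud(name):
    m=manip.camera_model('wrist'); p,d=manip.snapshot('wrist'); cv2.imwrite(f'pics/{name}.png',p[:,:,::-1])
    v,u=np.mgrid[0:420,0:560]; a=(u-m['cx'])/m['fx']; b=(v-m['cy'])/m['fy']; r=np.hypot(a,b)+1e-9
    k=np.tan(np.minimum(r,1.5))/r
    W=np.stack([a*k*d,-b*k*d,-d],-1)@att(m['attitude']).T+np.array(m['origin']); W[d<=0]=np.nan
    return p,W
E
python3 - <<'E'
from h import *
p,W=wcloud('w1'); np.savez('w1.npz',p=p,W=W)
w=W.reshape(-1,3)
k=(abs(w[:,2]-.045)<.006)&(np.hypot(w[:,0]-.459,w[:,1]+.339)<.035)
print(k.sum(),cv2.minEnclosingCircle((w[k][:,:2]*1000).astype(np.float32)),w[k][:,2].max(),np.median(w[k],0))
c=np.array([.459,-.339]); t=w[(np.hypot(*(w[:,:2]-c).T)>.04)&(np.hypot(*(w[:,:2]-c).T)<.07)]; print('table z',np.nanmedian(t[:,2]))
go([.459,-.339,.086])
E
```

```text
t: 2.27
tcp_pos: [0.4796, -0.019, 0.2811]
tool_rot: [0.393, 0.919, -0.0, -0.0]
force: [-0.1, 0.3, 0.2]
finger_gap: 1.0
gripper_force: 0.0
t: 3.1
tcp_pos: [0.4577, -0.3445, 0.2585]
tool_rot: [0.396, 0.918, -0.002, 0.002]
force: [0.7, -0.9, 0.4]
finger_gap: 1.002
gripper_force: 0.0
762 ((458.9021911621094, -338.464111328125), 21.220369338989258) 0.04782074495905403 [ 0.45855369 -0.33791083  0.04566533]
table z 0.24948755254449584
tcp [ 0.4574 -0.341   0.2583] rot y yaw deg 43.4 tilt 0.07 rows 5 dp/row [0.0002 0.001  0.0689] F [ 0.4  0.9 -0. ] t 3.15
```

View pics/w1.png

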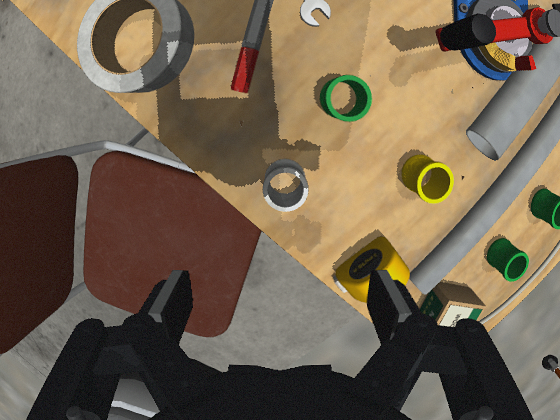

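The wrist view shows the grey coupling at (286,187), free between the finger lines; its rim circle is at (0.459,-0.3385), radius 21.2 mm. The green ring (346,97), the yellow one (428,178) and the tape measure (372,268) are clear of the fingers. Descending.

```bash
python3 -m crank '[{"dp":[0.0005,0.0015,0.069],"delta_rot":[0,0,0],"fingers":1},{"dp":[0.0005,0.0015,0.069],"delta_rot":[0,0,0],"fingers":1},{"dp":[0.0005,0.0015,0.069],"delta_rot":[0,0,0],"fingers":1},{"dp":[0.0005,0.0015,0.069],"delta_rot":[0,0,0],"fingers":1},{"dp":[0,0,0.069],"delta_rot":[0,0,0],"fingers":1},{"dp":[0,0,0],"delta_rot":[0,0,0],"fingers":1},{"dp":[0,0,0],"delta_rot":[0,0,0],"fingers":1}]' 30
python3 -c "
from h import *
go([.459,-.3385,.086])"
```

```text
t: 3.73
tcp_pos: [0.4583, -0.3324, 0.0847]
tool_rot: [0.393, 0.92, 0.001, -0.003]
force: [-0.0, 0.3, 1.4]
finger_gap: 1.002
gripper_force: 0.0
tcp [ 0.4583 -0.3324  0.0847] rot y yaw deg 43.72 tilt 0.37 rows 1 dp/row [-0.0097 -0.0074 -0.0027] F [-0.   0.3  1.4] t 3.73
```

```bash
python3 -m crank '[{"dp":[-0.0097,-0.0074,0],"delta_rot":[0,0,0],"fingers":1},{"dp":[0,0,0],"delta_rot":[0,0,0],"fingers":1},{"dp":[0,0,0],"delta_rot":[0,0,0],"fingers":1},{"dp":[0,0,0],"delta_rot":[0,0,0],"fingers":1}]' 30
python3 -c "
from h import *
go([.459,-.3385,.086])"
```

```text
t: 4.07
tcp_pos: [0.4607, -0.3416, 0.0888]
tool_rot: [0.393, 0.919, -0.001, 0.002]
force: [-0.3, -0.3, -0.1]
finger_gap: 1.0
gripper_force: 0.0
tcp [ 0.4607 -0.3416  0.0888] rot y yaw deg 43.66 tilt 0.25 rows 1 dp/row [0.0069 0.0018 0.0056] F [-0.3 -0.3 -0.1] t 4.07
```

```bash
for i in 1 2 3; do python3 -m crank '[{"dp":[0,0,0],"delta_rot":[0,0,0],"fingers":1},{"dp":[0,0,0],"delta_rot":[0,0,0],"fingers":1}]' 30 | grep -E "tcp|t:"; done
python3 -c "
from h import *
go([.459,-.3385,.086])"
```

```text
t: 4.23
tcp_pos: [0.4601, -0.3409, 0.0875]
tool_rot: [0.393, 0.919, -0.0, 0.001]
t: 4.4
tcp_pos: [0.4599, -0.3406, 0.0867]
tool_rot: [0.393, 0.919, -0.0, 0.0]
t: 4.57
tcp_pos: [0.4599, -0.3406, 0.0863]
tool_rot: [0.393, 0.919, 0.0, -0.0]
tcp [ 0.4599 -0.3406  0.0863] rot y yaw deg 43.67 tilt 0.01 rows 1 dp/row [0.0043 0.0016 0.0006] F [-1.1  0.8 -0.2] t 4.57
```

The arm takes about 0.5 s to settle. Small correction, then grip.

```bash
python3 -m crank '[{"dp":[0.0043,0.0016,0],"delta_rot":[0,0,0],"fingers":1},{"dp":[0,0,0],"delta_rot":[0,0,0],"fingers":1},{"dp":[0,0,0],"delta_rot":[0,0,0],"fingers":-1},{"dp":[0,0,0],"delta_rot":[0,0,0],"fingers":-1},{"dp":[0,0,0],"delta_rot":[0,0,0],"fingers":-1},{"dp":[0,0,0],"delta_rot":[0,0,0],"fingers":-1},{"dp":[0,0,0],"delta_rot":[0,0,0],"fingers":-1},{"dp":[0,0,0],"delta_rot":[0,0,0],"fingers":-1},{"dp":[0,0,0],"delta_rot":[0,0,0],"fingers":-1},{"dp":[0,0,0],"delta_rot":[0,0,0],"fingers":-1}]' 30
python3 -c "
from h import *
go([.459,-.3385,.25])"
```

```text
t: 5.4
tcp_pos: [0.459, -0.3387, 0.0866]
tool_rot: [0.393, 0.919, -0.0, 0.0]
force: [-0.4, 0.1, 2.8]
finger_gap: 0.466
gripper_force: 30.1
tcp [ 0.459  -0.3387  0.0866] rot y yaw deg 43.66 tilt 0.02 rows 5 dp/row [ 0.      0.     -0.0654] F [-0.4  0.1  2.8] t 5.4
```

Gripped at 39.6 mm with 30 N. Lifting, then over to the nest.

```bash
python3 -m crank '[{"dp":[0,0,-0.03],"delta_rot":[0,0,0],"fingers":-1},{"dp":[0,0,-0.065],"delta_rot":[0,0,0],"fingers":-1},{"dp":[0,0,-0.065],"delta_rot":[0,0,0],"fingers":-1},{"dp":[0,0,-0.065],"delta_rot":[0,0,0],"fingers":-1},{"dp":[0,0,-0.065],"delta_rot":[0,0,0],"fingers":-1},{"dp":[0,0,-0.05],"delta_rot":[0,0,0],"fingers":-1},{"dp":[0,0,0],"delta_rot":[0,0,0],"fingers":-1},{"dp":[0,0,0],"delta_rot":[0,0,0],"fingers":-1}]'
python3 -c "
from h import *
go([.456,.009,.255],11)"
```

```text
t: 6.07
tcp_pos: [0.4594, -0.3388, 0.2577]
tool_rot: [0.393, 0.919, -0.001, 0.002]
force: [-0.4, -0.2, -1.9]
finger_gap: 0.467
gripper_force: 30.6
tcp [ 0.4594 -0.3388  0.2577] rot y yaw deg 43.67 tilt 0.19 rows 11 dp/row [0.0462 0.0432 0.0003] F [-0.4 -0.2 -1.9] t 6.07
```

```bash
python3 -m crank '[{"dp":[0.023,0.022,0],"delta_rot":[0,0,0],"fingers":-1},{"dp":[0.046,0.043,0],"delta_rot":[0,0,0],"fingers":-1},{"dp":[0.046,0.043,0],"delta_rot":[0,0,0],"fingers":-1},{"dp":[0.046,0.043,0],"delta_rot":[0,0,0],"fingers":-1},{"dp":[0.046,0.043,0],"delta_rot":[0,0,0],"fingers":-1},{"dp":[0.046,0.043,0],"delta_rot":[0,0,0],"fingers":-1},{"dp":[0.046,0.043,0],"delta_rot":[0,0,0],"fingers":-1},{"dp":[0.046,0.043,0],"delta_rot":[0,0,0],"fingers":-1},{"dp":[0.046,0.043,0],"delta_rot":[0,0,0],"fingers":-1},{"dp":[0.046,0.043,0],"delta_rot":[0,0,0],"fingers":-1},{"dp":[0.046,0.043,0],"delta_rot":[0,0,0],"fingers":-1},{"dp":[0.023,0.022,0],"delta_rot":[0,0,0],"fingers":-1}]'
python3 -m crank '[{"dp":[0,0,0],"delta_rot":[0,0,0],"fingers":-1},{"dp":[0,0,0],"delta_rot":[0,0,0],"fingers":-1},{"dp":[0,0,0],"delta_rot":[0,0,0],"fingers":-1},{"dp":[0,0,0],"delta_rot":[0,0,0],"fingers":-1},{"dp":[0,0,0],"delta_rot":[0,0,0],"fingers":-1},{"dp":[0,0,0],"delta_rot":[0,0,0],"fingers":-1}]' | head -2
python3 - <<'E'
from h import *
p,W=wcloud('w2'); np.savez('w2.npz',p=p,W=W)
go([.456,.009,.255],1)
w=W.reshape(-1,3);c=p.reshape(-1,3).astype(int)
k=(abs(w[:,2]-.022)<.004)&(np.hypot(w[:,0]-.456,w[:,1]-.009)<.05)&(c.max(1)-c.min(1)<30)
print(k.sum(),cv2.minAreaRect((w[k][:,:2]*1000).astype(np.float32)))
k=(abs(w[:,2]-.012)<.003)&(np.hypot(w[:,0]-.456,w[:,1]-.009)<.03); print('floor',k.sum(),np.median(w[k],0))
k=(w[:,2]>.1)&(w[:,2]<.113)&(np.hypot(w[:,0]-.509,w[:,1]+.05)<.03); print('spindle',k.sum(),w[k].min(0).round(3),w[k].max(0).round(3))
E
```

```text
t: 7.07
tcp_pos: [0.4527, 0.0121, 0.2544]
tool_rot: [0.392, 0.92, -0.0, -0.004]
force: [-0.5, 0.7, -0.8]
finger_gap: 0.467
gripper_force: 30.6
t: 7.57
tcp_pos: [0.4559, 0.0072, 0.2563]
tcp [0.4558 0.0073 0.2563] rot y yaw deg 43.58 tilt 0.0 rows 1 dp/row [0.0023 0.0026 0.0027] F [ 0.3  0.4 -0.4] t 7.62
1828 ((459.76080322265625, 4.411354064941406), (61.85694122314453, 78.16831970214844), 42.39052963256836)
floor 2275 [0.45546093 0.0094224  0.01294729]Traceback (most recent call last):
  File "<stdin>", line 8, in <module>
    return umr_minimum(a, axis, None, out, keepdims, initial, where)
ValueError: zero-size array to reduction operation minimum which has no identity
```

View pics/w2.png

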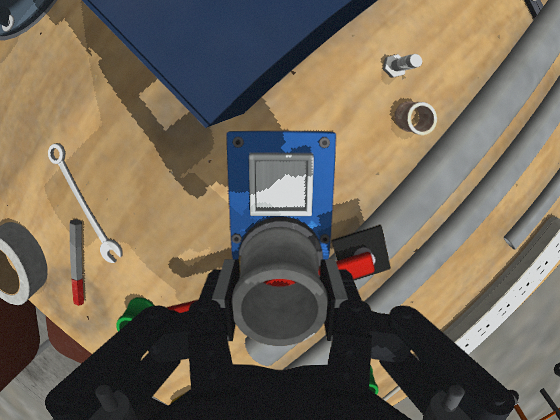

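The wrist view shows the square nest at (281,184), fully visible just ahead of the held coupling (280,290), with the plate axes aligned with the picture. I'll measure the nest's edges in body axes.

Run:
```python
from h import *
W=np.load('w2.npz')['W'];p=np.load('w2.npz')['p'].astype(int)
w=W.reshape(-1,3);c=p.reshape(-1,3)
for deg in(43.,43.7,44.4):
    th=np.radians(deg);ex=np.array([np.cos(th),np.sin(th)]);ey=np.array([-np.sin(th),np.cos(th)])
    q=w[:,:2]-[.4555,.0094]; X=q@ex;Y=q@ey
    k=(abs(w[:,2]-.0125)<.003)&(abs(X)<.028)&(abs(Y)<.028)&(c.max(1)-c.min(1)<30)
    r=(abs(w[:,2]-.023)<.003)&(abs(X)<.036)&(abs(Y)<.036)&(c.max(1)-c.min(1)<30)
    for n,m in(('floor',k),('rim',r)): print(deg,n,m.sum(),(1000*np.percentile(X[m],[.5,99.5])).round(1),(1000*np.percentile(Y[m],[.5,99.5])).round(1))
```

```text
43.0 floor 2414 [-24.9  24.9] [-24.6  24.2]
43.0 rim 1422 [-31.   30.4] [-35.7  31.9]
43.7 floor 2414 [-25.1  25. ] [-24.7  24.4]
43.7 rim 1420 [-31.   30.7] [-35.7  31.9]
44.4 floor 2414 [-25.2  25.1] [-24.7  24.6]
44.4 rim 1421 [-31.1  31. ] [-35.7  32. ]
```

Nest centre (0.4555,0.0095) fits 50×50. Lower to 12 mm above seating, settle, check, then seat.

```bash
python3 -m crank '[{"dp":[0.0025,0.002,0.03],"delta_rot":[0,0,0],"fingers":-1},{"dp":[0,0,0.06],"delta_rot":[0,0,0],"fingers":-1},{"dp":[0,0,0.065],"delta_rot":[0,0,0],"fingers":-1},{"dp":[0,0,0.06],"delta_rot":[0,0,0],"fingers":-1},{"dp":[0,0,0.04],"delta_rot":[0,0,0],"fingers":-1},{"dp":[0,0,0.02],"delta_rot":[0,0,0],"fingers":-1},{"dp":[0,0,0],"delta_rot":[0,0,0],"fingers":-1},{"dp":[0,0,0],"delta_rot":[0,0,0],"fingers":-1},{"dp":[0,0,0],"delta_rot":[0,0,0],"fingers":-1},{"dp":[0,0,0],"delta_rot":[0,0,0],"fingers":-1},{"dp":[0,0,0],"delta_rot":[0,0,0],"fingers":-1},{"dp":[0,0,0],"delta_rot":[0,0,0],"fingers":-1}]'
python3 -c "
from h import *
go([.4555,.0095,.0992],4)"
```

```text
t: 8.62
tcp_pos: [0.4561, 0.0096, 0.1198]
tool_rot: [0.393, 0.919, 0.0, 0.001]
force: [0.3, 0.7, 0.2]
finger_gap: 0.467
gripper_force: 30.6
tcp [0.4561 0.0096 0.1198] rot y yaw deg 43.66 tilt 0.11 rows 4 dp/row [ 0.0002 -0.0002  0.0103] F [0.3 0.7 0.2] t 8.62
```

```bash
python3 -m crank '[{"dp":[0,0,0.01],"delta_rot":[0,0,0],"fingers":-1},{"dp":[0,0,0.01],"delta_rot":[0,0,0],"fingers":-1},{"dp":[0,0,0.01],"delta_rot":[0,0,0],"fingers":-1},{"dp":[0,0,0.008],"delta_rot":[0,0,0],"fingers":-1},{"dp":[0,0,0],"delta_rot":[0,0,0],"fingers":-1},{"dp":[0,0,0],"delta_rot":[0,0,0],"fingers":-1},{"dp":[0,0,0],"delta_rot":[0,0,0],"fingers":-1},{"dp":[0,0,0],"delta_rot":[0,0,0],"fingers":-1},{"dp":[0,0,0],"delta_rot":[0,0,0],"fingers":-1}]'
python3 -c "
from h import *
go([.4555,.0095,.0988],1)"
```

```text
t: 9.37
tcp_pos: [0.4557, 0.0097, 0.1]
tool_rot: [0.393, 0.919, 0.0, 0.0]
force: [0.3, -0.4, -1.0]
finger_gap: 0.465
gripper_force: 30.6
tcp [0.4557 0.0097 0.1   ] rot y yaw deg 43.67 tilt 0.02 rows 1 dp/row [ 0.     -0.0005  0.0025] F [ 0.3 -0.4 -1. ] t 9.37
```

```bash
python3 -m crank '[{"dp":[0,0,0.002],"delta_rot":[0,0,0],"fingers":-1},{"dp":[0,0,0],"delta_rot":[0,0,0],"fingers":-1},{"dp":[0,0,0],"delta_rot":[0,0,0],"fingers":-1},{"dp":[0,0,0],"delta_rot":[0,0,0],"fingers":0.2},{"dp":[0,0,0],"delta_rot":[0,0,0],"fingers":0.4},{"dp":[0,0,0],"delta_rot":[0,0,0],"fingers":0.7},{"dp":[0,0,0],"delta_rot":[0,0,0],"fingers":0.7},{"dp":[0,0,0],"delta_rot":[0,0,0],"fingers":0.7}]'
python3 -m crank '[{"dp":[0,0,-0.02],"delta_rot":[0,0,0],"fingers":0.7},{"dp":[0,0,-0.04],"delta_rot":[0,0,0],"fingers":0.7},{"dp":[0,0,-0.06],"delta_rot":[0,0,0],"fingers":0.7},{"dp":[0,0,-0.06],"delta_rot":[0,0,0],"fingers":0.7},{"dp":[0,0,-0.06],"delta_rot":[0,0,0],"fingers":0.7},{"dp":[0,0,-0.06],"delta_rot":[0,0,0],"fingers":0.7},{"dp":[0,0,0],"delta_rot":[0,0,0],"fingers":0.7},{"dp":[0,0,0],"delta_rot":[0,0,0],"fingers":0.7}]'
python3 - <<'E'
from h import *
p,W=wcloud('w3')
w=W.reshape(-1,3)
k=(w[:,2]>.05)&(w[:,2]<.065)&(np.hypot(w[:,0]-.4555,w[:,1]-.0095)<.035)
print(k.sum(),cv2.minEnclosingCircle((w[k][:,:2]*1000).astype(np.float32)),np.percentile(w[k][:,2],[5,50,95]))
k=(w[:,2]>.127)&(w[:,2]<.14)&(np.hypot(w[:,0]-.46,w[:,1]+.145)<.03); print('knobtop',k.sum(),w[k].min(0).round(3) if k.any() else 0,w[k].max(0).round(3) if k.any() else 0)
print(manip.sense()['tcp_pos'],manip.sense()['q'])
E
```

```text
t: 10.03
tcp_pos: [0.4557, 0.0097, 0.099]
tool_rot: [0.393, 0.919, 0.0, 0.0]
force: [0.4, -0.1, -0.7]
finger_gap: 0.846
gripper_force: 0.0
t: 10.7
tcp_pos: [0.4563, 0.0096, 0.2505]
tool_rot: [0.393, 0.919, 0.0, 0.002]
force: [-0.6, -0.8, 0.2]
finger_gap: 0.849
gripper_force: 0.0
889 ((455.36962890625, 9.599207878112793), 21.113256454467773) [0.05209375 0.05769269 0.05896699]
knobtop 0 0 0
[0.45545376 0.00974987 0.2492301 ] [-2.24727476e-01  3.89805158e-01  1.90418320e+00 -9.84867662e-06
  8.46548120e-01 -9.86861782e-01]
```

View pics/w3.png

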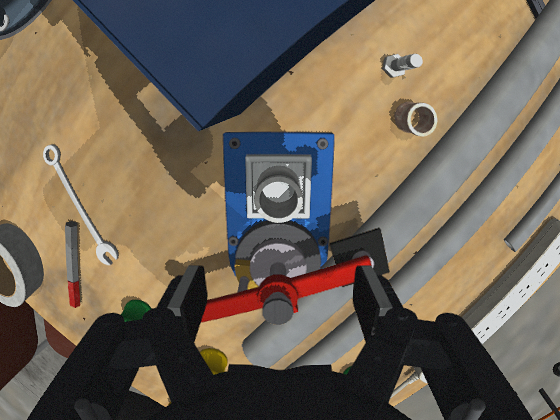

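The coupling stands in the nest: image (279,190), rim circle centre (0.4554,0.0096), which is 0.2 mm off, and rim at z 0.057. Now I'll turn the tool so it closes along the knob's tangent (yaw −27.7°).

```bash
python3 -m crank '[{"dp":[0,0,0],"delta_rot":[0,0,0.0165],"fingers":0.6},{"dp":[0,0,0],"delta_rot":[0,0,0.0165],"fingers":0.6},{"dp":[0,0,0],"delta_rot":[0,0,0.0165],"fingers":0.6},{"dp":[0,0,0],"delta_rot":[0,0,0.0165],"fingers":0.6},{"dp":[0,0,0],"delta_rot":[0,0,0.0165],"fingers":0.6},{"dp":[0,0,0],"delta_rot":[0,0,0.0165],"fingers":0.6},{"dp":[0,0,0],"delta_rot":[0,0,0.0165],"fingers":0.6},{"dp":[0,0,0],"delta_rot":[0,0,0.0165],"fingers":0.6},{"dp":[0,0,0],"delta_rot":[0,0,0.0165],"fingers":0.6},{"dp":[0,0,0],"delta_rot":[0,0,0.0165],"fingers":0.6},{"dp":[0,0,0],"delta_rot":[0,0,0.0165],"fingers":0.6},{"dp":[0,0,0],"delta_rot":[0,0,0.0165],"fingers":0.6}]' | head -1
python3 -c "
from h import *
go([.460,-.1455,.25],5)"
```

```text
t: 11.75
tcp [0.4545 0.0099 0.247 ] rot y yaw deg -27.92 tilt 0.26 rows 5 dp/row [-0.0539  0.031  -0.0013] F [ 0.3 -0.3 -0.1] t 11.75
```

```bash
python3 -m crank '[{"dp":[-0.027,0.0155,0],"delta_rot":[0,0,0],"fingers":0.6},{"dp":[-0.054,0.031,0],"delta_rot":[0,0,0],"fingers":0.6},{"dp":[-0.054,0.031,0],"delta_rot":[0,0,0],"fingers":0.6},{"dp":[-0.054,0.031,0],"delta_rot":[0,0,0],"fingers":0.6},{"dp":[-0.054,0.031,0],"delta_rot":[0,0,0],"fingers":0.6},{"dp":[-0.027,0.0155,0],"delta_rot":[0,0,0],"fingers":0.6},{"dp":[0,0,0],"delta_rot":[0,0,0],"fingers":0.6},{"dp":[0,0,0],"delta_rot":[0,0,0],"fingers":0.6},{"dp":[0,0,0],"delta_rot":[0,0,0],"fingers":0.6},{"dp":[0,0,0],"delta_rot":[0,0,0],"fingers":0.6},{"dp":[0,0,0],"delta_rot":[0,0,0],"fingers":0.6}]' | head -1
python3 - <<'E'
from h import *
p,W=wcloud('w4')
w=W.reshape(-1,3)
k=(w[:,2]>.125)&(w[:,2]<.14)&(np.hypot(w[:,0]-.46,w[:,1]+.145)<.03); print('knobtop',k.sum(),(1000*(w[k].min(0)+w[k].max(0))/2).round(1), cv2.minEnclosingCircle((w[k][:,:2]*1000).astype(np.float32)))
go([.460,-.1455,.172],2)
E
```

```text
t: 12.67
knobtop 1027 [ 458.2 -145.   130.4] ((458.2974548339844, -145.54933166503906), 11.70678997039795)
tcp [ 0.4615 -0.1446  0.2487] rot y yaw deg -27.52 tilt 0.05 rows 2 dp/row [-0.0015 -0.0009  0.0767] F [ 0.6 -0.4  0.6] t 12.72
```

The knob axis is at (0.4585,-0.1453), 110.2 mm from the spindle (0.5108,-0.0483), as it should be. I'll descend over it and cage it loosely with a 32 mm gap.

```bash
python3 -m crank '[{"dp":[-0.003,-0.005,0.03],"delta_rot":[0,0,0.001],"fingers":0.6},{"dp":[0,0,0.06],"delta_rot":[0,0,0],"fingers":0.6},{"dp":[0,0,0.045],"delta_rot":[0,0,0],"fingers":0.6},{"dp":[0,0,0.02],"delta_rot":[0,0,0],"fingers":0.6},{"dp":[0,0,0],"delta_rot":[0,0,0],"fingers":0.6},{"dp":[0,0,0],"delta_rot":[0,0,0],"fingers":0.6},{"dp":[0,0,0],"delta_rot":[0,0,0],"fingers":0.6},{"dp":[0,0,0],"delta_rot":[0,0,0],"fingers":0.6},{"dp":[0,0,0],"delta_rot":[0,0,0],"fingers":0.6},{"dp":[0,0,0],"delta_rot":[0,0,0],"fingers":0.6}]' 20
python3 -c "
from h import *
go([.4585,-.1453,.172],1)"
```

```text
t: 13.55
tcp_pos: [0.4592, -0.1462, 0.1722]
tool_rot: [0.857, 0.515, 0.0, 0.001]
force: [-0.2, -0.6, 0.4]
finger_gap: 0.799
gripper_force: 0.0
tcp [ 0.4592 -0.1462  0.1722] rot y yaw deg -27.97 tilt 0.11 rows 1 dp/row [ 0.0009 -0.002   0.0005] F [-0.2 -0.6  0.4] t 13.55
```

```bash
python3 -m crank '[{"dp":[0.0009,-0.002,0],"delta_rot":[0,0,0],"fingers":-0.24},{"dp":[0,0,0],"delta_rot":[0,0,0],"fingers":-0.24},{"dp":[0,0,0],"delta_rot":[0,0,0],"fingers":-0.24},{"dp":[0,0,0],"delta_rot":[0,0,0],"fingers":-0.24},{"dp":[0,0,0],"delta_rot":[0,0,0],"fingers":-0.24},{"dp":[0,0,0],"delta_rot":[0,0,0],"fingers":-0.24}]' 20
python3 -m crank '[{"dp":[0.0001,0.0077,0],"delta_rot":[0,0,-0.0056],"fingers":-0.24},{"dp":[0.0001,0.0077,0],"delta_rot":[0,0,-0.0056],"fingers":-0.24},{"dp":[0.0001,0.0077,0],"delta_rot":[0,0,-0.0056],"fingers":-0.24},{"dp":[0.0001,0.0077,0],"delta_rot":[0,0,-0.0056],"fingers":-0.24},{"dp":[0.0001,0.0077,0],"delta_rot":[0,0,-0.0056],"fingers":-0.24},{"dp":[0.0001,0.0077,0],"delta_rot":[0,0,-0.0056],"fingers":-0.24},{"dp":[0.0001,0.0077,0],"delta_rot":[0,0,-0.0056],"fingers":-0.24},{"dp":[0.0001,0.0077,0],"delta_rot":[0,0,-0.0056],"fingers":-0.24}]'
cat >> h.py <<'E'
S=np.array([.5108,-.0483]); A0=np.arctan2(-.0970,-.0523)
def st():
    s=manip.sense(); M=R.from_quat(s['tool_rot']).as_matrix(); v=s['tcp_pos'][:2]-S
    a=np.arctan2(v[1],v[0]); tg=np.array([-np.sin(a),np.cos(a)]); f=M.T@s['force']
    print('t %.2f turned %.3f rad, R %.1f mm, z %.4f, yaw err %.1f deg, Ftool %s, Ftan %.1f, gap %.3f, pad %.1f'%(s['t'],a-A0,1e3*np.hypot(*v),s['tcp_pos'][2],np.degrees(a+np.pi/2)-np.degrees(np.arctan2(M[1,1],M[0,1])),f.round(1),s['force'][:2]@tg,s['finger_gap'],s['gripper_force']))
def bar():
    "red bar top height from scene+side depth, and angle of bar about spindle"
    for n in('scene','side'):
        p,d=manip.snapshot(n); w=cloud(d,manip.camera_model(n)).reshape(-1,3); c=p.reshape(-1,3).astype(int); r=np.hypot(*(w[:,:2]-S).T)
        k=(c[:,0]>90)&(c[:,1]<.4*c[:,0])&(c[:,2]<.4*c[:,0])&(r<.1)&(r>.03)&(w[:,2]>.06)&(w[:,2]<.11)
        q=w[k]
        if len(q)<15: print(n,'few',len(q)); continue
        v=q[:,:2]-S; a=np.angle(np.mean(((v[:,0]+1j*v[:,1])/np.hypot(*v.T))**2))/2
        print(n,len(q),'z pct',(1e3*np.percentile(q[:,2],[50,80,95])).round(1),'turn',round((a-A0+.5)%np.pi-.5,3))
E
python3 -c "
from h import *
st(); bar()"
```

```text
t: 14.05
tcp_pos: [0.4581, -0.1452, 0.1714]
tool_rot: [0.857, 0.515, -0.0, -0.0]
force: [-0.0, 0.8, -0.1]
finger_gap: 0.379
gripper_force: 0.0
t: 14.72
tcp_pos: [0.4858, -0.1553, 0.1711]
tool_rot: [0.776, 0.631, -0.001, -0.002]
force: [-1.6, 1.2, 1.7]
finger_gap: 0.38
gripper_force: 1.1
t 14.72 turned 0.265 rad, R 109.9 mm, z 0.1711, yaw err -1.4 deg, Ftool [ 0.8 -1.8 -1.7], Ftan -1.8, gap 0.380, pad 1.1
scene 311 z pct [83.2 84.5 85.9] turn 0.228
side 297 z pct [82.8 83.8 84.8] turn 0.234
```

The arc following works: handle at about 0.23 rad, bar still at 84 mm and 1.8 N at the knob. Going on.

```bash
python3 -m crank '[{"dp":[0.0001,0.0077,0],"delta_rot":[0,0,-0.0056],"fingers":-0.24},{"dp":[0.0001,0.0077,0],"delta_rot":[0,0,-0.0056],"fingers":-0.24},{"dp":[0.0001,0.0077,0],"delta_rot":[0,0,-0.0056],"fingers":-0.24},{"dp":[0.0001,0.0077,0],"delta_rot":[0,0,-0.0056],"fingers":-0.24},{"dp":[0.0001,0.0077,0],"delta_rot":[0,0,-0.0056],"fingers":-0.24},{"dp":[0.0001,0.0077,0],"delta_rot":[0,0,-0.0056],"fingers":-0.24}]' >/dev/null
python3 -c "
from h import *
st(); bar()"
python3 -m crank '[{"dp":[0.0001,0.0077,0],"delta_rot":[0,0,-0.0056],"fingers":-0.24},{"dp":[0.0001,0.0077,0],"delta_rot":[0,0,-0.0056],"fingers":-0.24},{"dp":[0.0001,0.0077,0],"delta_rot":[0,0,-0.0056],"fingers":-0.24},{"dp":[0,0,0],"delta_rot":[0,0,0],"fingers":-0.24}]' >/dev/null
python3 -c "
from h import *
st(); bar()"
```

```text
t 15.32 turned 0.479 rad, R 109.7 mm, z 0.1712, yaw err -1.2 deg, Ftool [-0.2 -1.4 -0.3], Ftan -1.4, gap 0.384, pad 1.0
scene 331 z pct [83.1 84.4 85.7] turn 0.436
side 252 z pct [82.9 84.1 85. ] turn 0.465
t 15.75 turned 0.586 rad, R 109.6 mm, z 0.1713, yaw err -1.0 deg, Ftool [-0.3 -2.  -2. ], Ftan -2.0, gap 0.383, pad 0.9
scene 358 z pct [83.2 84.8 85.9] turn 0.542
side 272 z pct [83.1 84.  85.2] turn 0.559
```

```bash
python3 -m crank '[{"dp":[0.0001,0.0077,0],"delta_rot":[0,0,-0.0056],"fingers":-0.24},{"dp":[0.0001,0.0077,0],"delta_rot":[0,0,-0.0056],"fingers":-0.24},{"dp":[0.0001,0.0077,0],"delta_rot":[0,0,-0.0056],"fingers":-0.24},{"dp":[0,0,0],"delta_rot":[0,0,0],"fingers":-0.24}]' >/dev/null
python3 -c "
from h import *
st(); bar()"
python3 -m crank '[{"dp":[0.0001,0.0077,0],"delta_rot":[0,0,-0.0056],"fingers":-0.24},{"dp":[0.0001,0.0077,0],"delta_rot":[0,0,-0.0056],"fingers":-0.24},{"dp":[0,0,0],"delta_rot":[0,0,0],"fingers":-0.24}]' >/dev/null
python3 -c "
from h import *
st(); bar()"
```

```text
t 16.18 turned 0.681 rad, R 109.3 mm, z 0.1716, yaw err -1.7 deg, Ftool [-0.7 -4.3 -3.2], Ftan -4.3, gap 0.378, pad 2.3
scene 357 z pct [84.4 85.7 86.9] turn 0.636
side 292 z pct [84.6 85.7 86.8] turn 0.648
t 16.53 turned 0.760 rad, R 109.4 mm, z 0.1716, yaw err -1.2 deg, Ftool [ 0.7 -2.9 -2.2], Ftan -2.9, gap 0.381, pad 1.4
scene 350 z pct [86.  87.5 88.7] turn 0.715
side 308 z pct [86.2 87.2 88. ] turn 0.73
```

The handle is climbing: the bar is up 3 mm at 0.72 rad, with 3–4 N at the knob, as expected on the ramp.

```bash
python3 -m crank '[{"dp":[0.0001,0.0077,0],"delta_rot":[0,0,-0.0056],"fingers":-0.24},{"dp":[0.0001,0.0077,0],"delta_rot":[0,0,-0.0056],"fingers":-0.24},{"dp":[0.0001,0.0077,0],"delta_rot":[0,0,-0.0056],"fingers":-0.24},{"dp":[0,0,0],"delta_rot":[0,0,0],"fingers":-0.24}]' >/dev/null
python3 -c "
from h import *
st(); bar()"
python3 -m crank '[{"dp":[0.0001,0.0077,0],"delta_rot":[0,0,-0.0056],"fingers":-0.24},{"dp":[0.0001,0.0077,0],"delta_rot":[0,0,-0.0056],"fingers":-0.24},{"dp":[0.0001,0.0077,0],"delta_rot":[0,0,-0.0056],"fingers":-0.24},{"dp":[0,0,0],"delta_rot":[0,0,0],"fingers":-0.24}]' >/dev/null
python3 -c "
from h import *
st(); bar()"
```

```text
t 16.97 turned 0.872 rad, R 109.6 mm, z 0.1716, yaw err -0.8 deg, Ftool [-0.8 -1.9 -1.8], Ftan -1.9, gap 0.382, pad 0.9
scene 355 z pct [88.1 89.6 91.1] turn 0.831
side 336 z pct [88.1 89.2 90. ] turn 0.843
t 17.40 turned 0.977 rad, R 109.7 mm, z 0.1716, yaw err -0.9 deg, Ftool [-0.1 -1.2 -0.8], Ftan -1.2, gap 0.380, pad 0.9
scene 362 z pct [89.7 90.9 92.1] turn 0.931
side 359 z pct [89.6 90.6 91.6] turn 0.951
```

```bash
for i in 1; do python3 -m crank '[{"dp":[0.0001,0.0077,0],"delta_rot":[0,0,-0.0056],"fingers":-0.24},{"dp":[0.0001,0.0077,0],"delta_rot":[0,0,-0.0056],"fingers":-0.24},{"dp":[0,0,0],"delta_rot":[0,0,0],"fingers":-0.24}]' >/dev/null
python3 -c "
from h import *
st(); bar()"; done
```

```text
t 17.75 turned 1.056 rad, R 109.8 mm, z 0.1714, yaw err -0.3 deg, Ftool [-0.8 -0.4  0.4], Ftan -0.4, gap 0.379, pad 0.0
scene 383 z pct [90.7 92.2 93.4] turn 1.021
side 369 z pct [90.7 91.8 92.8] turn 1.029
```

```bash
python3 -m crank '[{"dp":[0.0001,0.0077,0],"delta_rot":[0,0,-0.0056],"fingers":-0.24},{"dp":[0.0001,0.0077,0],"delta_rot":[0,0,-0.0056],"fingers":-0.24},{"dp":[0,0,0],"delta_rot":[0,0,0],"fingers":-0.24}]' >/dev/null
python3 -c "
from h import *
st(); bar()"
```

```text
t 18.10 turned 1.124 rad, R 109.4 mm, z 0.1712, yaw err -0.5 deg, Ftool [-0.4 -0.1 -0.4], Ftan -0.1, gap 0.383, pad 0.0
scene 362 z pct [91.1 92.6 94. ] turn 1.1
side 377 z pct [90.7 91.7 92.7] turn 1.108
```

On the crown: 8 mm up and hardly any force. The drop comes next, so small steps.

```bash
python3 -m crank '[{"dp":[0.0001,0.0077,0],"delta_rot":[0,0,-0.0056],"fingers":-0.24},{"dp":[0,0,0],"delta_rot":[0,0,0],"fingers":-0.24},{"dp":[0,0,0],"delta_rot":[0,0,0],"fingers":-0.24}]' >/dev/null
python3 -c "
from h import *
st(); bar()"
```

```text
t 18.45 turned 1.155 rad, R 109.2 mm, z 0.1713, yaw err -0.6 deg, Ftool [-0.1  0.2  0.2], Ftan 0.2, gap 0.381, pad 0.0
scene 372 z pct [90.8 92.4 93.9] turn 1.115
side 375 z pct [90.7 91.8 92.9] turn 1.122
```

```bash
python3 -m crank '[{"dp":[0.0001,0.0077,0],"delta_rot":[0,0,-0.0056],"fingers":-0.24},{"dp":[0,0,0],"delta_rot":[0,0,0],"fingers":-0.24},{"dp":[0,0,0],"delta_rot":[0,0,0],"fingers":-0.24}]' >/dev/null
python3 -c "
from h import *
st(); bar()"
```

```text
t 18.80 turned 1.189 rad, R 109.3 mm, z 0.1714, yaw err -0.7 deg, Ftool [ 0.   0.  -0.7], Ftan 0.0, gap 0.384, pad 0.0
scene 368 z pct [90.6 92.1 93.3] turn 1.164
side 382 z pct [90.5 91.6 92.5] turn 1.174
```

```bash
python3 -m crank '[{"dp":[0.0001,0.0077,0],"delta_rot":[0,0,-0.0056],"fingers":-0.24},{"dp":[0,0,0],"delta_rot":[0,0,0],"fingers":-0.24},{"dp":[0,0,0],"delta_rot":[0,0,0],"fingers":-0.24}]' >/dev/null
python3 -c "
from h import *
st(); bar()"
```

```text
t 19.15 turned 1.224 rad, R 109.2 mm, z 0.1714, yaw err -0.7 deg, Ftool [ 0.4  0.3 -0.3], Ftan 0.3, gap 0.379, pad 0.0
scene 363 z pct [90.4 92.  93.3] turn 1.206
side 393 z pct [90.2 91.4 92.3] turn 1.214
```

```bash
python3 -m crank '[{"dp":[0.0001,0.0077,0],"delta_rot":[0,0,-0.0056],"fingers":-0.24},{"dp":[0,0,0],"delta_rot":[0,0,0],"fingers":-0.24},{"dp":[0,0,0],"delta_rot":[0,0,0],"fingers":-0.24}]' >/dev/null
python3 -c "
from h import *
st(); bar()"
```

```text
t 19.50 turned 1.260 rad, R 109.2 mm, z 0.1714, yaw err -0.7 deg, Ftool [-0.1 -0.4  0.5], Ftan -0.4, gap 0.381, pad 0.0
scene 364 z pct [89.8 91.2 92.5] turn 1.244
side 388 z pct [89.3 90.5 91.5] turn 1.244
```

The bar has started down. Continuing.

```bash
python3 -m crank '[{"dp":[0.0001,0.0077,0],"delta_rot":[0,0,-0.0056],"fingers":-0.24},{"dp":[0,0,0],"delta_rot":[0,0,0],"fingers":-0.24},{"dp":[0,0,0],"delta_rot":[0,0,0],"fingers":-0.24}]' >/dev/null
python3 -c "
from h import *
st(); bar()"
```

```text
t 19.85 turned 1.295 rad, R 109.1 mm, z 0.1714, yaw err -0.7 deg, Ftool [ 0.2  0.6 -0. ], Ftan 0.6, gap 0.378, pad 0.0
scene 350 z pct [77.1 78.6 79.9] turn 1.319
side 396 z pct [76.6 77.9 78.9] turn 1.322
```

```bash
python3 -m crank '[{"dp":[0.0001,0.0077,0],"delta_rot":[0,0,-0.0056],"fingers":-0.24},{"dp":[0,0,0],"delta_rot":[0,0,0],"fingers":-0.24},{"dp":[0,0,0],"delta_rot":[0,0,0],"fingers":-0.24}]' >/dev/null
python3 -c "
from h import *
st(); bar()"
```

```text
t 20.20 turned 1.330 rad, R 109.1 mm, z 0.1714, yaw err -0.7 deg, Ftool [-0.2 -0.3 -0.3], Ftan -0.3, gap 0.379, pad 0.0
scene 351 z pct [77.1 78.6 79.6] turn 1.315
side 396 z pct [76.8 78.  79. ] turn 1.319
```

The handle dropped home: bar at 78 mm, handle at 1.32 rad, no force on the fingers. Opening and lifting straight off.

```bash
python3 -m crank '[{"dp":[0,0,0],"delta_rot":[0,0,0],"fingers":0.3},{"dp":[0,0,0],"delta_rot":[0,0,0],"fingers":0.3},{"dp":[0,0,0],"delta_rot":[0,0,0],"fingers":0.3},{"dp":[0,0,0],"delta_rot":[0,0,0],"fingers":0.3},{"dp":[0,0,-0.02],"delta_rot":[0,0,0],"fingers":0.3},{"dp":[0,0,-0.05],"delta_rot":[0,0,0],"fingers":0.3},{"dp":[0,0,-0.06],"delta_rot":[0,0,0],"fingers":0.3},{"dp":[0,0,-0.06],"delta_rot":[0,0,0],"fingers":0.3},{"dp":[0,0,0],"delta_rot":[0,0,0],"fingers":0.3},{"dp":[0,0,0],"delta_rot":[0,0,0],"fingers":0.3},{"dp":[0,0,0],"delta_rot":[0,0,0],"fingers":0.3},{"dp":[0,0,0],"delta_rot":[0,0,0],"fingers":0.3}]'
python3 - <<'E'
from h import *
st(); bar()
p,d=manip.snapshot('side'); cv2.imwrite('pics/end.png',cv2.resize(p[150:360,220:420],None,fx=2.8,fy=2.8,interpolation=cv2.INTER_CUBIC)[:,:,::-1])
w=cloud(d,manip.camera_model('side')).reshape(-1,3)
k=(w[:,2]>.03)&(w[:,2]<.058)&(np.hypot(w[:,0]-.4555,w[:,1]-.0095)<.03); print(k.sum(),w[k].min(0).round(3),w[k].max(0).round(3))
E
```

```text
t: 21.3
tcp_pos: [0.5909, -0.1211, 0.2655]
tool_rot: [0.353, 0.936, 0.0, -0.001]
force: [-0.1, 0.6, 0.8]
finger_gap: 0.654
gripper_force: 0.0
t 21.30 turned 1.327 rad, R 108.3 mm, z 0.2655, yaw err -0.9 deg, Ftool [ 0.5  0.4 -0.8], Ftan 0.4, gap 0.654, pad 0.0
scene 354 z pct [77.  78.6 79.7] turn 1.318
side 395 z pct [76.7 77.8 78.8] turn 1.322
195 [0.431 0.008 0.03 ] [0.482 0.032 0.058]
```

View pics/end.png

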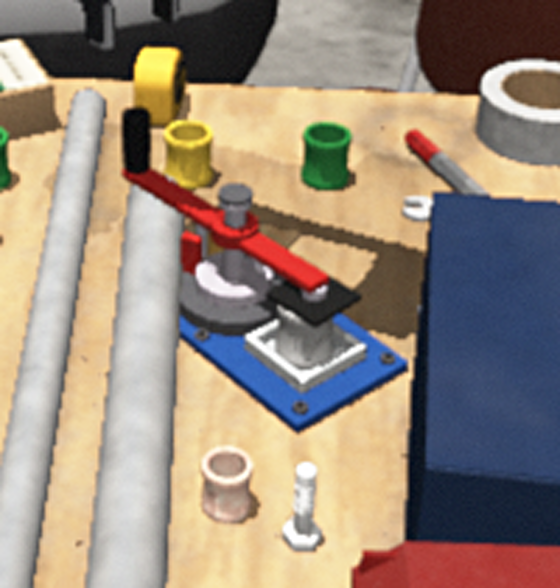

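The picture shows the pad (312,298) down on the coupling (308,330), which stands upright in the nest. The knob (137,140) is free of the gripper, and the copper coupling (227,485), bolt (302,510) and tape measure (160,85) look undisturbed. Handing in.

```bash
python3 -c "
from station import manip
print(manip.sign_off())"
```

```text
the job is handed in; nothing more can be done
None
```

The job is handed in: the grey coupling stands in the nest, the handle has dropped home into the notch at about 1.32 rad with its pad down on the coupling, the gripper is clear, and the bystanders look undisturbed. The pad's pressing force was not measured, and sign-off gave no verdict.

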